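# Hang the parts basket to drain and shut the splash door

## Task

Hang the steel parts basket by its swinging handle on the two-prong hook inside the open-topped drip bay: lower it gently until the hook carries the handle, and only then let go. Then push the bay's splash door shut until it clicks home on its catch and stays shut. Do not force anything, and do not disturb the other things on the table.

Things in the scene. Friction and masses are not known exactly. Their poses are not given: they have to be found in the camera images.
- basket: Loose open steel basket, 90 (x) by 130 (y) by 60 mm high, walls 3 mm, 0.3 to 0.7 kg, a few brass fittings in it. Origin: centre of its underside, z up. Its wire handle (9 mm round bar) pivots about the axis along y at x = 0, 55 mm above the underside. It starts folded to the -x side, 1.1 rad from upright, on its stop, and swings freely up to 0.4 rad past upright.
- bail_top (a point): Middle of the straight top bar of the basket's handle, 75 mm from its pivot axis. The straight part is 110 mm long and runs along this frame's y (same as the basket's y); this frame's z points from the pivot to the bar. Its parallel side legs stand 140 mm apart.
- bay: Fixed sheet-metal drip bay, open at the top, inside 196 mm wide (y), 165 mm deep (x). Origin: centre of its underside, on the table; -x is its front (door side), z up. Side walls and door reach 130 mm high; a slotted mast at the back (x = 86 to 98 mm) is 282 mm high. Hook: see saddle_mid. The handle goes over its tips from the front while the rim passes under the prongs.
- saddle_mid (a point): Point fixed in the bay at x = 4, y = 0, z = 194 mm, midway in the hook's height range. The hook: two prongs (8 mm bars) at y = -32 and +32 mm slope down from the mast to a flat saddle at x = -4 to 12 mm, tips 26 mm higher at x = -22 mm. It is clamped at any height: a bar at rest in it has its centre at z = 158 to 229 mm, not reported, to be felt or seen.
- door (a joint): Splash door, front of the bay, 185 mm wide, 115 high, 12 thick, hinged upright on the bay's left (+y) edge; opening in rad, 0 = shut on its stop, growing as it swings out to -x. A light spring holds it ajar unless latched. From 0.1 to 0.03 rad it passes a sprung roller catch at its free edge, which takes about 10 N at the push point; then it stays at 0.
- door_push (a point): Point on the outer (front) face of the door, at its top edge (127 mm above the table), 150 mm from the hinge axis; moves with the door. Its -x axis points out of the front face, y points to the hinge.
- door_hinge (a point): Point on the outer face of the door at the hinge, at the door's top edge.
- filter_can: Bystander, leave alone: blue-banded white can, 72 mm wide, 95 mm tall. Origin: centre of its underside.
- carton_a: Bystander, leave alone: cardboard carton 80 x 60 x 50 mm. Origin: centre of its underside.
- air_filter: Bystander, leave alone: flat red ring-shaped air filter, 120 mm wide, 45 mm high. Origin: centre of its underside.
- brake_pads: Bystander, leave alone: row of three dark brake pads, 60 x 60 x 45 mm. Origin: centre of its underside.
- jar: Bystander, leave alone: amber jar 60 mm wide, 90 mm tall. Origin: centre of its underside.
- carton_b: Bystander, leave alone: blue carton 90 x 70 x 60 mm. Origin: centre of its underside.
- wrench: Bystander, leave alone: steel wrench 180 mm long.
Mind the look-alikes: they are no part of the job. Leave any orange look-alike of the basket alone.

How it is judged:
By the outcome, as a careful person would: the job done as asked, in the order asked, and still so for the second after the job is handed in, with the robot touching nothing.
It also fails if it takes over 72 s, if anything falls off the work surface, if the arm or the gripper's body presses on something with over 40 N, if the wrist force passes 120 N, or if a joint passes its speed limit or range.

## Robot

A 6-joint arm with a two-finger parallel gripper is mounted at the origin on the work surface. World frame = base frame: x ahead of the robot, y to its left, z up, the work surface at z = 0. Lengths are in mm, angles in degrees, forces in N, time in s.
With the tool pointing down it reaches from about 300 to 850 mm from the base axis. Payload 4.2 kg.
Tool frame: the origin (TCP) lies midway between the tips of the shut fingers; the grasp point (between the pads) lies 19 mm behind it; z points along the fingers, y is the line along which they close (so a half turn about z gives the same grasp; the last joint's range is limited). The gripper opens to 91 mm and grips with 3 to 60 N. Pads are 32 mm wide; open, the fingers measure 118 mm over their backs; the gripper's body (76 mm by 178 mm) begins 60 mm behind the grasp point.
Start: joints at [-75.115, 18.312, 89.639, -0, 72.044, -1.146], TCP at [158.797, -552.654, 213.976] pointing down, gripper open.
Joint ranges: [-177.97, 177.97], [-48.28, 115.42], [12.27, 149.76], [-77.06, 257.06], [2.81, 150.46], [-146.56, 146.56]. Speed limits (degrees/s): [147.25, 147.25, 180, 180, 180, 180].

## Interface

Orientations are given as [roll, pitch, yaw] about the fixed x, y, z axes, in that order (R = Rz(yaw) Ry(pitch) Rx(roll)).
In Python, from workcell import env gives the robot as it stands.
- The arm moves only by the tool send_rows, never from a script. Its argument "steps" is a list that holds one entry, the list of rows, each a list of 5 numbers: the shift along the tool's x, y, z scaled (see below), then the turn about the tool's z scaled (see below), then the opening, from 0 (shut) to 1 (fully open). In form: [[[dx, dy, dz, yaw, fingers], ...]]. A call has 1 to 5 rows; each row shifts and turns the commanded pose from where the row before left it, along the tool's axes as they then stand; what a row does not reach is not made up. The controller multiplies each number of a shift by 0.04 m and each number of a turn by 0.12 rad. A row lasts 1/12 s, in which the tool goes at most 41.7 mm and 7.16 degrees, less where a joint would pass 70% of its speed; a pose out of reach is approached as far as the arm can. A call with a number of a shift or a turn outside -1 to 1 is refused whole. A call with a gripper value outside its range is refused whole. The fingers move at their own pace and stop on an object; "squeeze" is the grip in N (left out, the last holds). Time passes only in rows, so rows that do not move let the fingers close. It gives the time, the measured TCP pose, the force, the opening and the grip force at its end, in the units of the state.
- env.state(): the state, without advancing time (a new reading comes with each control period).
- env.grab_frame(name): name is "side" or "top" or "wrist"; returns a dict with "pixels" (400x640x3 uint8, red, green, blue), "depth" (400x640 float32, mm along the optical axis (not along the pixel's ray), 0 where there is no reading), "intrinsics" (3x3 intrinsics, pixels), "cam_to_world" (4x4, takes a point from camera to world coordinates). Camera axes: x right, y down, z forward; pixel columns grow to the right and rows downward; lengths in mm; the calibration is good to about 2 mm. A picture is of the moment at which its call begins.
- env.job_done(): hands the job in; it is judged then, once.
The state is a dict: "time_s": time; "qpos": joint angles; "qvel": joint speeds; "effort": joint torques, N m; "ee_pos": TCP position; "ee_rot": TCP orientation; "force": force on the tool from outside, world axes, zero at the start; "torque": the same for the moment, N m; "gripper_width": finger opening in mm; "gripper_force": force on a finger pad.
Only numpy, scipy, OpenCV 4.12 (cv2) and the standard library are available. Lean on these libraries where they do the work, as an engineer would, in place of code of your own. Each camera call takes 0.05 s, during which the arm holds its last target. There are 200 camera calls.

## Working session

There is one attempt and no reset: what is moved stays moved. The work goes in short steps, Python scripts to look and compute and a tool call to move; the robot and the scene stay as the last step left them, time stands still between calls to the robot, and variables do not carry over. Pictures are saved under pics/ and viewed, at most 11 in all, crops included, and the job is handed in when it is done.

Besides the shell and the picture viewer there is one more tool, called as name(argument=value, ...), one argument or row to a line, values as JSON. send_rows: Moves the arm, as the interface text tells. Shifts and turns lie within -1 to 1; 1 stands for 0.04 m of shift or 0.12 rad of turn. Its arguments: {"type":"object","properties":{"steps":{"type":"array"},"squeeze":{"type":"number"}},"required":["steps"]}

```bash
mkdir -p pics; ls
cat > h.py <<'E'
import numpy as np, cv2
from workcell import env
def grab(n,tag):
    f=env.grab_frame(n); np.savez(f'pics/{tag}.npz',**f)
    cv2.imwrite(f'pics/{tag}.png',f['pixels'][:,:,::-1]); return f
def load(tag): return dict(np.load(f'pics/{tag}.npz'))
def cloud(f):
    K=f['intrinsics'];d=f['depth'];v,u=np.indices(d.shape)
    P=np.stack([(u-K[0,2])/K[0,0]*d,(v-K[1,2])/K[1,1]*d,d],-1)
    T=f['cam_to_world'];W=P@T[:3,:3].T+T[:3,3];W[d==0]=np.nan;return W
E
python3 - <<'E'
from h import *
s=env.state();print({k:np.round(v,2) for k,v in s.items()})
for n in('top','side'):
    f=grab(n,n+'0');print(n,f['cam_to_world'].round(2),f['intrinsics'])
a=cv2.imread('pics/top0.png');b=cv2.imread('pics/side0.png')
E
```

```text
pics
{'time_s': np.float64(0.0), 'qpos': array([-75.12,  18.35,  89.71,   0.  ,  72.04,  -1.15]), 'qvel': array([-0.04,  0.02,  0.01,  0.06,  0.04, -0.1 ]), 'effort': array([ -0.  , -41.25, -23.2 ,   0.07,   0.05,  -0.  ]), 'ee_pos': array([ 158.66, -552.14,  213.11]), 'ee_rot': array([-179.9 ,   -0.  ,   16.03]), 'force': array([-0.41, -0.68, -0.06]), 'torque': array([-0.02, -0.02, -0.  ]), 'gripper_force': np.float64(0.0), 'gripper_width': np.float64(91.58)}
top [[ 1.00000e-02 -9.90000e-01  1.20000e-01  4.12170e+02]
 [-1.00000e+00 -2.00000e-02 -2.00000e-02  9.67000e+00]
 [ 2.00000e-02 -1.20000e-01 -9.90000e-01  1.30532e+03]
 [ 0.00000e+00  0.00000e+00  0.00000e+00  1.00000e+00]] [[363.22158724   0.         312.51128156]
 [  0.         363.22158724 193.4917546 ]
 [  0.           0.           1.        ]]
side [[-9.20000e-01 -2.80000e-01  2.70000e-01  2.17760e+02]
 [-3.90000e-01  6.80000e-01 -6.20000e-01  7.61860e+02]
 [-1.00000e-02 -6.80000e-01 -7.40000e-01  1.03383e+03]
 [ 0.00000e+00  0.00000e+00  0.00000e+00  1.00000e+00]] [[393.48097774   0.         314.10029394]
 [  0.         393.48097774 199.01896166]
 [  0.           0.           1.        ]]
```

View pics/top0.png

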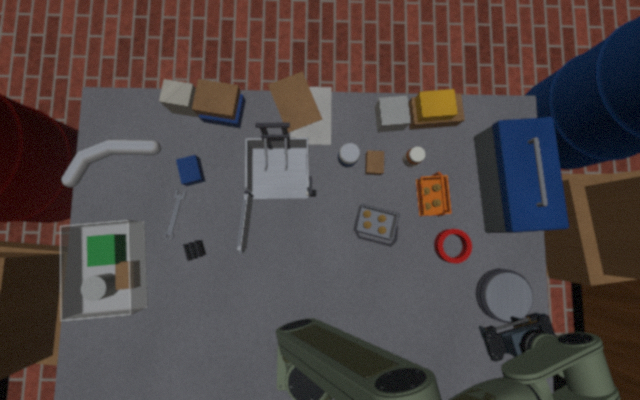

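View pics/side0.png

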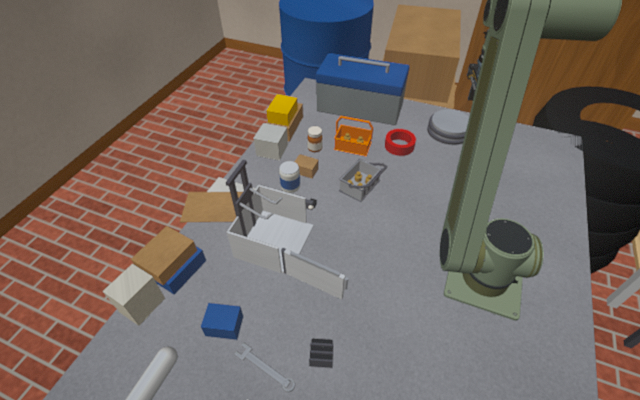

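The top view shows the grey basket at about (376,223) and an orange look-alike at (434,195). The bay is at (278,168), with its door wide open at (245,222). Grey steel matches the task, so I'll confirm it in an enlarged crop.

Run:
```python
from h import *
a=cv2.imread('pics/top0.png')[115:265,225:405];b=cv2.imread('pics/side0.png')[150:300,220:400]
c=np.vstack([cv2.resize(a,None,fx=4,fy=4,interpolation=2)])
c1=cv2.resize(a,(400,333),interpolation=2);c2=cv2.resize(b,(400,333),interpolation=2)
cv2.imwrite('pics/c1.png',np.hstack([c1,c2]))
for t,(x0,x1,y0,y1) in {'top0':(345,410,195,250),'side0':(330,395,150,205)}.items():
    W=cloud(load(t))[y0:y1,x0:x1].reshape(-1,3);m=W[:,2]>25
    np.save(f'pics/{t}_b.npy',W[m]);print(t,m.sum())
    for lo,hi in((50,63),(63,80),(80,100),(100,140)):
        p=W[(W[:,2]>lo)&(W[:,2]<hi)]
        if len(p)>5: print(lo,len(p),p.mean(0).round(),cv2.minAreaRect(p[:,:2].astype(np.float32)))
```

```text
top0 643
50 227 [ 466. -239.   59.] ((464.166259765625, -231.3626708984375), (145.32373046875, 95.95197296142578), 75.86328887939453)
63 66 [ 446. -228.   69.] ((463.53497314453125, -231.0319061279297), (148.83094787597656, 94.56439971923828), 78.8401870727539)
80 138 [ 404. -216.   90.] ((410.5365295410156, -218.30990600585938), (145.08665466308594, 33.08955001831055), 75.1053466796875)
side0 756
50 215 [ 465. -237.   57.] ((461.9774475097656, -230.51051330566406), (149.1925811767578, 96.92974090576172), 76.27782440185547)
63 42 [ 441. -209.   71.] ((455.7147521972656, -223.65106201171875), (146.9039306640625, 84.90309143066406), 83.3747329711914)
80 98 [ 403. -206.   90.] ((407.1317443847656, -213.99046325683594), (143.95376586914062, 30.7550106048584), 75.37168884277344)
```

View pics/c1.png

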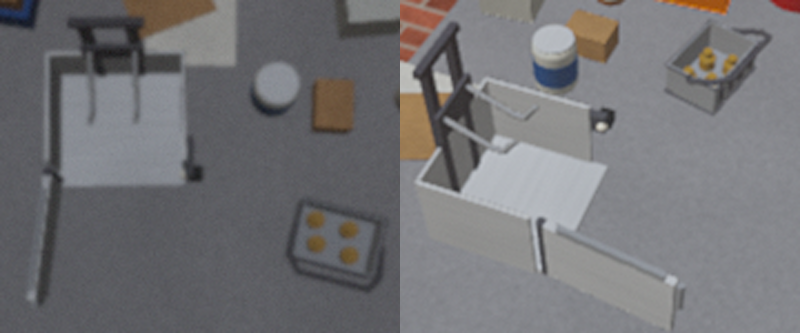

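The crop confirms the grey steel basket, with its handle folded toward world -x. The bay shows two prongs (crop about (92,110) and (136,110)), the mast behind them, the open door on the left and the catch post on the right. Next I'll measure all of these.

Run:
```python
from h import *
P=[]
for t,(x0,x1,y0,y1) in {'top0':(230,325,115,255),'side0':(220,355,155,300)}.items():
    W=cloud(load(t))[y0:y1,x0:x1].reshape(-1,3);P.append(W[np.isfinite(W[:,2])])
    np.save(f'pics/{t}_bay.npy',P[-1])
for t,p in zip(('top','side'),P):
    print(t)
    for lo,hi in((4,25),(100,120),(120,136),(140,160),(160,180),(180,200),(200,220),(220,250),(250,270),(270,295)):
        q=p[(p[:,2]>lo)&(p[:,2]<hi)]
        if len(q)>5: print(lo,len(q),q.mean(0).round(),q.min(0).round(),q.max(0).round(),[np.round(v,1) for v in cv2.minAreaRect(q[:,:2].astype(np.float32))])
# height map, world top-down, 1px=2mm, x up, y left
img=np.zeros((260,330),np.float32)
for p in P:
    u=((330-p[:,1])/1).astype(int);v=((700-p[:,0])/1).astype(int)
    h=np.zeros((420,360),np.float32);ok=(u>=0)&(u<360)&(v>=0)&(v<420);np.maximum.at(h,(v[ok],u[ok]),p[ok,2])
    h=cv2.dilate(h,np.ones((3,3)))
    if p is P[0]: a=h
    else: b=h
m=cv2.applyColorMap(np.clip(np.hstack([a,b])*0.9,0,255).astype(np.uint8),cv2.COLORMAP_JET)
for k in range(0,360,50):
    for o in(0,360): cv2.line(m,(k+o+30,0),(k+o+30,419),(90,90,90),1)
for k in range(0,420,50): cv2.line(m,(0,k),(719,k),(90,90,90),1)
cv2.imwrite('pics/hm.png',m)
for t in('top0','side0'):
    q=np.load(f'pics/{t}_b.npy');c=np.array([464,-231]);a=np.radians(-14.6)
    l=(q[:,:2]-c)@np.array([[np.cos(a),-np.sin(a)],[np.sin(a),np.cos(a)]])
    m=(q[:,2]>80)&(abs(l[:,1])<45)&(l[:,0]<-55);s=q[m];d=np.polyfit(s[:,1],s[:,0],1)
    print(t,m.sum(),s.mean(0),'yaw',-np.degrees(np.arctan(d[0])),'local',l[m].mean(0),'maxz',np.percentile(s[:,2],[50,95]))
    r=(q[:,2]>50)&(q[:,2]<64)&(l[:,0]>-50);print(np.percentile(l[r],[1,99],axis=0))
```

```text
top
4 3319 [637. 107.   8.] [345. -54.   4.] [856. 295.  25.] [array([600.5, 118.6]), array([507.1, 344.5]), np.float64(1.0)]
100 297 [597. 113. 110.] [357. -18. 100.] [816. 276. 120.] [array([601.5, 119. ]), array([462.4, 261.4]), np.float64(6.7)]
120 509 [575. 169. 129.] [358.   6. 120.] [736. 231. 136.] [array([546.5, 115.7]), array([216.6, 385.6]), np.float64(87.9)]
140 58 [652. 116. 156.] [402.  70. 140.] [719. 226. 160.] [array([560.3, 146.7]), array([101.1, 346.2]), np.float64(75.0)]
160 114 [684. 114. 170.] [616.  69. 160.] [738. 158. 180.] [array([675.9, 111.7]), array([121.5,  88.6]), np.float64(2.3)]
180 133 [710. 112. 191.] [614.  68. 180.] [737. 155. 200.] [array([673.8, 115.6]), array([ 87. , 122.6]), np.float64(85.5)]
200 42 [723. 119. 204.] [715.  71. 200.] [727. 155. 216.] [array([721.8, 113.2]), array([10.4, 83.9]), np.float64(2.0)]
220 39 [727. 113. 232.] [724.  73. 220.] [736. 153. 247.] [array([730.2, 113. ]), array([10.2, 79.6]), np.float64(1.6)]
250 25 [726. 111. 260.] [724.  65. 251.] [729. 152. 270.] [array([727.3, 108.4]), array([ 4.3, 86.7]), np.float64(1.1
[... 1059 characters left out ...]
y([731.3, 115.7]), array([14.7, 81.5]), np.float64(1.5)]
250 59 [727. 119. 260.] [723.  75. 251.] [737. 156. 270.] [array([730. , 115.3]), array([13. , 80.8]), np.float64(0.8)]
270 178 [730. 118. 279.] [723.  64. 270.] [738. 167. 284.] [array([731.2, 115.5]), array([ 13.9, 103.3]), np.float64(2.1)]
top0 72 [ 399.6625489  -213.83623574   92.69144873] yaw -14.021721983716173 local [-66.58640048   0.39203206] maxz [92.79494432 96.62460072]
[[-47.77411202 -70.64935939]
 [ 48.2585829   71.11357563]]
side0 52 [ 397.23220791 -213.8587751    91.66346341] yaw -13.481122031507077 local [-68.93258226  -0.24239397] maxz [91.81402326 94.44932809]
[[-48.95525698 -72.3309885 ]
 [ 46.13890466  72.32027696]]
```

View pics/hm.png

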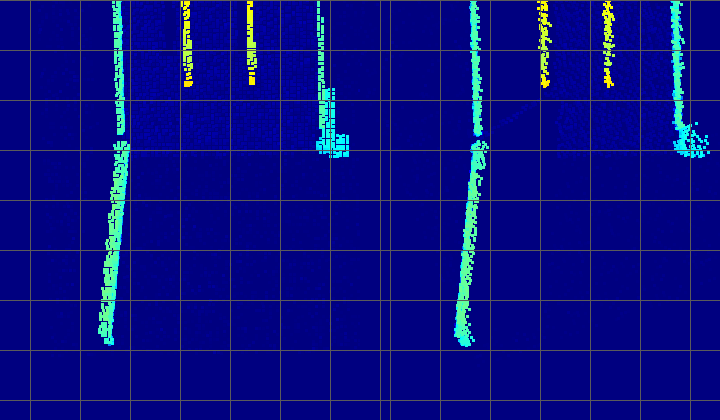

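The height map shows the prongs at columns 187 and 251 with tips near row 85 (x about 615), the walls running straight, and the door at about 95° open. I'll get the prong profile for the seat height, then start the move.

Run:
```python
from h import *
a=np.radians(1.8);R=np.array([[np.cos(a),-np.sin(a)],[np.sin(a),np.cos(a)]])
o=np.array([731,115.5])-R@[92,0];print('origin',o)
for t in('top0','side0'):
    p=np.load(f'pics/{t}_bay.npy');l=(p[:,:2]-o)@R
    for s in(-1,1):
        m=(abs(l[:,1]-32*s)<9)&(p[:,2]>138)&(l[:,0]<84);print(t,s,'ymed',np.median(l[m,1]).round(1))
        for x in range(-28,80,6):
            k=m&(abs(l[:,0]-x)<3)
            if k.sum(): print((x,np.median(p[k,2]).round(),p[k,2].max().round(),k.sum()),end=' ')
        print()
    for s,n in((1,'L'),(-1,'R')):
        m=(abs(l[:,1]-100*s)<10)&(p[:,2]>120)&(p[:,2]<135)&(abs(l[:,0])<65);print(n,m.sum(),np.polyfit(l[m,0],l[m,1],1))
    m=(l[:,0]<-90)&(l[:,1]>80)&(p[:,2]>115)&(p[:,2]<135);d=p[m];f=np.polyfit(d[:,0],d[:,1],1)
    print('door',m.sum(),np.percentile(d,[1,50,99],axis=0).round(),np.degrees(np.arctan(f[0])),np.polyval(f,[380,540]))
```

```text
origin [639.04539645 112.61021016]
top0 -1 ymed -34.3
(-22, np.float64(181.0), np.float64(181.0), np.int64(4)) (-16, np.float64(179.0), np.float64(185.0), np.int64(4)) (-10, np.float64(169.0), np.float64(170.0), np.int64(2)) (-4, np.float64(159.0), np.float64(161.0), np.int64(4)) (2, np.float64(157.0), np.float64(159.0), np.int64(6)) (8, np.float64(159.0), np.float64(161.0), np.int64(6)) (14, np.float64(157.0), np.float64(162.0), np.int64(6)) (20, np.float64(163.0), np.float64(164.0), np.int64(4)) (26, np.float64(166.0), np.float64(166.0), np.int64(4)) (32, np.float64(167.0), np.float64(168.0), np.int64(4)) (38, np.float64(170.0), np.float64(172.0), np.int64(4)) (44, np.float64(172.0), np.float64(174.0), np.int64(4)) (50, np.float64(176.0), np.float64(177.0), np.int64(3)) (56, np.float64(178.0), np.float64(179.0), np.int64(4)) (62, np.float64(180.0), np.float64(182.0), np.int64(4)) (68, np.float64(182.0), np.float64(182.0), np.int64(5)) (74, np.float64(184.0), np.float64(189.0), np.int64(6)) 
top0 1 ymed 29.5
(-22, np.float64(184.0), np.float64(186.0), np.int64(6)) (-16, np.float64(1
[... 2560 characters left out ...]
64(7)) (26, np.float64(163.0), np.float64(166.0), np.int64(5)) (32, np.float64(166.0), np.float64(170.0), np.int64(7)) (38, np.float64(167.0), np.float64(174.0), np.int64(6)) (44, np.float64(171.0), np.float64(173.0), np.int64(7)) (50, np.float64(174.0), np.float64(176.0), np.int64(6)) (56, np.float64(178.0), np.float64(178.0), np.int64(6)) (62, np.float64(179.0), np.float64(180.0), np.int64(6)) (68, np.float64(181.0), np.float64(186.0), np.int64(8)) (74, np.float64(183.0), np.float64(199.0), np.int64(7)) 
L 140 [2.11658403e-03 1.01571197e+02]
R 117 [-8.61291541e-03 -1.00334827e+02]
door 351 [[358. 207. 116.]
 [446. 223. 127.]
 [544. 232. 135.]] -5.199198174635049 [228.70676833 214.14788531]
```

send_rows(
  steps=[
    [[0,-1,0,-1,0.5],[0.5,-1,0,-1,0.5],[0.5,-1,0,-1,0.5],[0.5,-1,0,-1,0.5],[0.5,-1,0,-1,0.5]],
  ],
)

```text
time_s: 0.52
ee_pos: [128.5, -347.8, 213.3]
ee_rot: [-179.9, -0.1, 50.8]
force: [0.4, -0.3, 1.3]
gripper_width: 60.7
gripper_force: 0.0
```

The prong tops at the saddle are at z about 158, so the seat is at about 162. The tips are at about 184. The bay origin is near (639,112) with yaw 1.8°. Next is a small row planner to give me the numbers.

```bash
cat > plan.py <<'E'
# usage: plan.py x y z yaw n [x y z yaw n ...] -> rows of scaled numbers
import sys, numpy as np
from workcell import env
s=env.state();p=np.array(s['ee_pos']);w=s['ee_rot'][2]
print(p.round(1),w.round(1),'F',np.round(s['force'],1),'j',np.round(s['qpos']))
v=list(map(float,sys.argv[1:]))
for i in range(0,len(v),5):
    t=np.array(v[i:i+3]);n=int(v[i+4]);dp=(t-p)/n;dw=(v[i+3]-w)/n
    for k in range(n):
        a=np.radians(w+k*dw)
        print([round(float(q),2) for q in((np.cos(a)*dp[0]+np.sin(a)*dp[1])/40,(np.sin(a)*dp[0]-np.cos(a)*dp[1])/40,-dp[2]/40,-np.radians(dw)/.12)])
    p,w=t,v[i+3];print('--')
E
python3 plan.py 399 -214 170 75.7 9
```

```text
[ 128.5 -347.8  213.3] 50.8 F [ 0.4 -0.3  1.3] j [-72.  -0. 113.   0.  68. -32.]
[0.76, 0.35, 0.12, -0.4]
[0.75, 0.38, 0.12, -0.4]
[0.73, 0.42, 0.12, -0.4]
[0.7, 0.45, 0.12, -0.4]
[0.68, 0.49, 0.12, -0.4]
[0.66, 0.52, 0.12, -0.4]
[0.63, 0.55, 0.12, -0.4]
[0.6, 0.58, 0.12, -0.4]
[0.58, 0.61, 0.12, -0.4]
--
```

send_rows(
  steps=[
    [[0.76,0.35,0.12,-0.4,0.45],[0.75,0.38,0.12,-0.4,0.45],[0.73,0.42,0.12,-0.4,0.45],[0.7,0.45,0.12,-0.4,0.45],[0.68,0.49,0.12,-0.4,0.45]],
  ],
)

```text
time_s: 0.93
ee_pos: [280.3, -275.8, 189.8]
ee_rot: [180.0, 0.0, 64.3]
force: [-0.4, -0.5, 0.6]
gripper_width: 41.4
gripper_force: 0.0
```

send_rows(
  steps=[
    [[0.66,0.52,0.12,-0.4,0.45],[0.63,0.55,0.12,-0.4,0.45],[0.6,0.58,0.12,-0.4,0.45],[0.58,0.61,0.12,-0.4,0.45],[0,0,0,0,0.45]],
  ],
)

```text
time_s: 1.35
ee_pos: [404.2, -216.3, 169.7]
ee_rot: [179.9, -0.1, 75.5]
force: [-0.4, -0.5, -0.2]
gripper_width: 41.2
gripper_force: 0.0
```

```bash
python3 plan.py 399 -214 150 75.7 2 399 -214 76 75.7 4
python3 - <<'E'
from h import *
f=grab('wrist','w1');W=cloud(f)
m=(W[:,:,2]>80)&(W[:,:,2]<105)&(W[:,:,0]>370)&(W[:,:,0]<430)&(abs(W[:,:,1]+214)<45)
q=W[m];print(len(q),q.mean(0) if len(q) else '',np.polyfit(q[:,1],q[:,0],1) if len(q)>9 else '')
if len(q): c=np.polyfit(q[:,1],q[:,0],1);print('x at -214',np.polyval(c,-214),'yaw',-np.degrees(np.arctan(c[0])),np.percentile(q[:,2],[50,95]))
E
```

```text
[ 404.2 -216.3  169.7] 75.5 F [-0.4 -0.5 -0.2] j [-30.  10. 108.   0.  62. -15.]
[0.01, -0.07, 0.25, -0.02]
[0.01, -0.07, 0.25, -0.02]
--
[0.0, 0.0, 0.46, -0.0]
[0.0, 0.0, 0.46, -0.0]
[0.0, 0.0, 0.46, -0.0]
[0.0, 0.0, 0.46, -0.0]
--
862 [ 404.43878127 -206.12245582   92.7454976 ] [2.49069587e-01 4.55777616e+02]
x at -214 402.4767245951358 yaw -13.986059564596077 [92.88197944 94.45838778]
```

send_rows(
  steps=[
    [[0,-0.05,0.25,0,0.45],[0,-0.05,0.25,0,0.45],[0,0,0.5,0,0.45],[0,0,0.5,0,0.45],[0,0,0.5,0,0.45]],
  ],
)

```text
time_s: 1.82
ee_pos: [395.1, -218.0, 90.2]
ee_rot: [180.0, 0.0, 75.1]
force: [0.4, -0.9, 0.3]
gripper_width: 41.2
gripper_force: 0.0
```

send_rows(
  steps=[
    [[0,0,0.35,0,0.45],[0,0,0,0,0.15],[0,0,0,0,0.05],[0,0,0,0,0],[0,0,0,0,0]],
  ],
  squeeze=10,
)

```text
time_s: 2.23
ee_pos: [396.8, -218.2, 77.9]
ee_rot: [179.9, 0.0, 75.1]
force: [2.7, -0.4, -0.8]
gripper_width: 17.3
gripper_force: 1.0
```

send_rows(
  steps=[
    [[0,0,0,0,0],[0,0,0,0,0],[0,0,0,0,0]],
  ],
)

```text
time_s: 2.48
ee_pos: [397.1, -218.1, 77.7]
ee_rot: [179.8, 0.1, 75.2]
force: [0.3, -1.5, 3.5]
gripper_width: 8.5
gripper_force: 10.0
```

send_rows(
  steps=[
    [[0,0.1,-0.18,0,0],[0,0.12,-0.16,0,0],[0,0.14,-0.15,0,0],[0,0.16,-0.13,0,0],[0,0.17,-0.12,0,0]],
  ],
  squeeze=10,
)

```text
time_s: 2.9
ee_pos: [423.1, -224.4, 107.0]
ee_rot: [-179.9, -0.0, 75.2]
force: [-4.0, 0.7, 1.2]
gripper_width: 8.7
gripper_force: 10.0
```

send_rows(
  steps=[
    [[0,0.18,-0.1,0,0],[0,0.19,-0.08,0,0],[0,0.2,-0.06,0,0],[0,0.2,-0.03,0,0],[0,0.18,0,0,0]],
  ],
)

```text
time_s: 3.32
ee_pos: [462.1, -234.8, 118.3]
ee_rot: [179.8, 0.0, 75.2]
force: [-1.0, 2.2, 7.7]
gripper_width: 8.2
gripper_force: 10.0
```

Run:
```python
from h import *
f=grab('side','s2');f2=grab('top','t2');print(env.state()['ee_pos'],env.state()['force'])
a=cv2.imread('pics/s2.png')[110:235,290:440];b=cv2.imread('pics/t2.png')[160:285,310:460]
cv2.imwrite('pics/c2.png',np.hstack([cv2.resize(a,(400,333)),cv2.resize(b,(400,333))]))
```

```text
[ 463.14113438 -235.13470314  118.24998785] [-0.02301116  1.1572772   7.27637912]
```

View pics/c2.png

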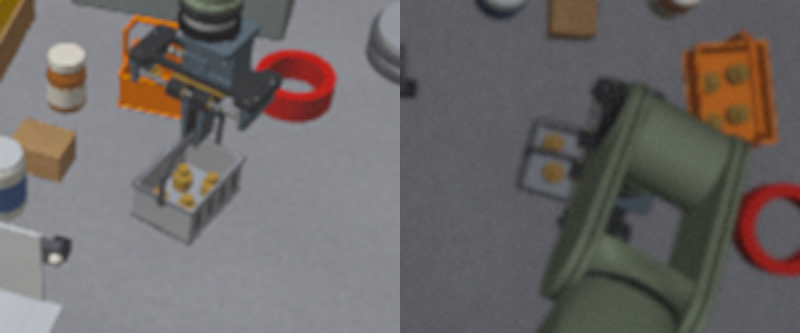

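The handle is upright in the fingers and the basket is still standing in place. I'll tighten the grip and lift.

send_rows(
  steps=[
    [[0,0,0,0,0],[0,0,0,0,0],[0,0,-0.1,0,0],[0,0,-0.2,0,0],[0,0,-0.3,0,0]],
  ],
  squeeze=40,
)

```text
time_s: 3.83
ee_pos: [459.0, -233.9, 140.0]
ee_rot: [-179.8, -0.0, 75.2]
force: [-0.2, 0.1, -4.2]
gripper_width: 8.1
gripper_force: 40.0
```

send_rows(
  steps=[
    [[0,0,-0.35,0,0],[0,0,-0.35,0,0],[0,0,-0.35,0,0],[0,0,-0.2,0,0],[0,0,-0.05,0,0]],
  ],
)

```text
time_s: 4.25
ee_pos: [460.5, -234.8, 194.5]
ee_rot: [179.8, 0.0, 75.2]
force: [0.8, 0.6, -2.4]
gripper_width: 7.9
gripper_force: 40.0
```

```bash
python3 plan.py 455 -60 193 83 9 450 106.5 193 91.8 9
```

```text
[ 460.5 -234.8  194.5] 75.2 F [ 0.8  0.6 -2.4] j [-28.  14.  99.  -0.  67. -13.]
[0.47, -0.14, 0.0, -0.13]
[0.47, -0.13, 0.0, -0.13]
[0.47, -0.13, 0.0, -0.13]
[0.47, -0.12, 0.0, -0.13]
[0.47, -0.11, 0.0, -0.13]
[0.47, -0.1, 0.0, -0.13]
[0.48, -0.1, 0.0, -0.13]
[0.48, -0.09, 0.0, -0.13]
[0.48, -0.08, 0.0, -0.13]
--
[0.46, -0.07, -0.0, -0.14]
[0.46, -0.06, -0.0, -0.14]
[0.46, -0.05, -0.0, -0.14]
[0.46, -0.05, -0.0, -0.14]
[0.46, -0.04, -0.0, -0.14]
[0.46, -0.03, -0.0, -0.14]
[0.46, -0.02, -0.0, -0.14]
[0.46, -0.02, -0.0, -0.14]
[0.46, -0.01, -0.0, -0.14]
--
```

send_rows(
  steps=[
    [[0.2,-0.05,0,-0.06,0],[0.4,-0.1,0,-0.13,0],[0.47,-0.13,0,-0.13,0],[0.47,-0.12,0,-0.13,0],[0.47,-0.11,0,-0.13,0]],
  ],
)

```text
time_s: 4.67
ee_pos: [457.2, -149.7, 191.8]
ee_rot: [-179.8, -0.0, 79.2]
force: [-0.0, 0.0, -3.6]
gripper_width: 8.0
gripper_force: 40.0
```

send_rows(
  steps=[
    [[0.47,-0.1,0,-0.13,0],[0.48,-0.1,0,-0.13,0],[0.48,-0.09,0,-0.13,0],[0.48,-0.08,0,-0.13,0],[0.46,-0.07,0,-0.14,0]],
  ],
)

```text
time_s: 5.08
ee_pos: [454.6, -53.2, 191.9]
ee_rot: [-179.9, -0.0, 83.8]
force: [-0.3, 0.4, -4.0]
gripper_width: 8.0
gripper_force: 40.0
```

send_rows(
  steps=[
    [[0.46,-0.06,0,-0.14,0],[0.46,-0.05,0,-0.14,0],[0.46,-0.05,0,-0.14,0],[0.46,-0.04,0,-0.14,0],[0.46,-0.03,0,-0.14,0]],
  ],
)

```text
time_s: 5.5
ee_pos: [452.4, 38.9, 192.0]
ee_rot: [-179.9, -0.0, 88.6]
force: [0.5, -0.4, -5.0]
gripper_width: 7.8
gripper_force: 40.0
```

send_rows(
  steps=[
    [[0.46,-0.02,0,-0.14,0],[0.4,-0.02,0,-0.14,0],[0.3,-0.01,0,-0.1,0],[0.2,0,0,0,0],[0,0,0,0,0]],
  ],
)

```text
time_s: 5.92
ee_pos: [451.2, 93.4, 192.3]
ee_rot: [-179.9, -0.0, 91.2]
force: [1.0, -0.2, -3.6]
gripper_width: 8.4
gripper_force: 40.0
```

```bash
python3 plan.py 450 106.5 193 91.8 3 560 110 193 91.8 6
python3 - <<'E'
from h import *
f=grab('side','s3');f2=grab('top','t3')
a=cv2.imread('pics/s3.png')[100:320,215:479];b=cv2.imread('pics/t3.png')[100:280,200:416]
cv2.imwrite('pics/c3.png',np.hstack([cv2.resize(a,(400,333)),cv2.resize(b,(400,333))]))
E
```

```text
[451.2  93.4 192.3] 91.2 F [ 1.  -0.2 -3.6] j [ 10.   9. 106.   0.  65.   9.]
[0.11, -0.01, -0.01, -0.03]
[0.11, -0.01, -0.01, -0.03]
[0.11, -0.01, -0.01, -0.03]
--
[0.0, 0.46, -0.0, -0.0]
[0.0, 0.46, -0.0, -0.0]
[0.0, 0.46, -0.0, -0.0]
[0.0, 0.46, -0.0, -0.0]
[0.0, 0.46, -0.0, -0.0]
[0.0, 0.46, -0.0, -0.0]
--
```

View pics/c3.png

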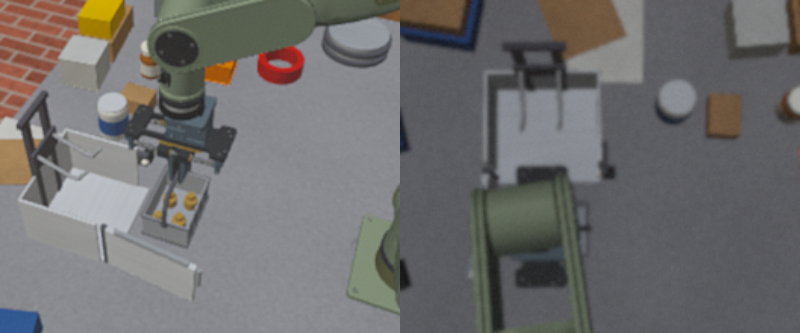

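The basket hangs level, in line with the bay's open front. I'll check its lateral offset from the tool, then go in.

Run:
```python
from h import *
W=cloud(load('s3')).reshape(-1,3);a=np.radians(1.2);R=np.array([[np.cos(a),-np.sin(a)],[np.sin(a),np.cos(a)]])
l=(W[:,:2]-[451.2,93.4])@R
for lo,hi in((75,110),(110,128),(128,140),(140,180),(195,215)):
    m=(W[:,2]>lo)&(W[:,2]<hi)&(abs(l[:,0])<62)&(abs(l[:,1])<90);print(lo,m.sum(),np.percentile(l[m],[2,10,50,90,98],axis=0).round().T.tolist())
m=(abs(l[:,0])<60)&(abs(l[:,1])<40)&(W[:,2]>20)&(W[:,2]<160);print(np.percentile(W[m,2],[1,50,99]))
# bar near legs
for s in(-1,1):
  m=(abs(l[:,1]*s-45)<12)&(W[:,2]>185)&(W[:,2]<215)&(abs(l[:,0])<25);print(s,m.sum(),l[m].mean(0),np.percentile(W[m,2],[50,95]))
```

```text
75 901 [[-47.0, -45.0, -5.0, 41.0, 42.0], [-60.0, -58.0, -2.0, 69.0, 70.0]]
110 249 [[-46.0, -38.0, -5.0, 42.0, 42.0], [-61.0, -59.0, 30.0, 69.0, 70.0]]
128 274 [[-48.0, -47.0, -9.0, 45.0, 47.0], [-62.0, -59.0, 21.0, 70.0, 76.0]]
140 37 [[-6.0, -6.0, -3.0, 2.0, 2.0], [-66.0, -65.0, 76.0, 78.0, 79.0]]
195 111 [[-17.0, -15.0, -4.0, 4.0, 9.0], [-7.0, 7.0, 21.0, 62.0, 67.0]]
[ 73.46078675  96.65030102 135.35657688]<stdin>:9: RuntimeWarning: Mean of empty slice.
  ret = um.true_divide(
Traceback (most recent call last):
IndexError: index -1 is out of bounds for axis 0 with size 0
```

send_rows(
  steps=[
    [[0.11,0.1,0,-0.03,0],[0.11,0.2,0,-0.03,0],[0.11,0.3,0,-0.03,0],[0.04,0.3,0,0,0],[0,0.3,0,0,0]],
  ],
)

```text
time_s: 6.43
ee_pos: [501.1, 108.3, 193.1]
ee_rot: [180.0, -0.0, 91.7]
force: [1.0, -0.1, -2.8]
gripper_width: 7.8
gripper_force: 40.0
```

```bash
python3 plan.py 560 106 193 91.8 4 634 108 193 91.8 8
```

```text
[501.1 108.3 193.1] 91.7 F [ 1.  -0.1 -2.8] j [ 11.  14. 100.   0.  67.   9.]
[-0.03, 0.37, 0.0, -0.0]
[-0.03, 0.37, 0.0, -0.0]
[-0.03, 0.37, 0.0, -0.0]
[-0.03, 0.37, 0.0, -0.0]
--
[-0.0, 0.23, -0.0, -0.0]
[-0.0, 0.23, -0.0, -0.0]
[-0.0, 0.23, -0.0, -0.0]
[-0.0, 0.23, -0.0, -0.0]
[-0.0, 0.23, -0.0, -0.0]
[-0.0, 0.23, -0.0, -0.0]
[-0.0, 0.23, -0.0, -0.0]
[-0.0, 0.23, -0.0, -0.0]
--
```

send_rows(
  steps=[
    [[-0.03,0.35,0,0,0],[-0.03,0.35,0,0,0],[-0.03,0.35,0,0,0],[-0.03,0.35,0,0,0],[0,0.3,0,0,0]],
  ],
)

```text
time_s: 6.85
ee_pos: [569.6, 104.7, 192.8]
ee_rot: [180.0, 0.0, 91.7]
force: [-1.1, 0.5, -3.0]
gripper_width: 8.0
gripper_force: 40.0
```

send_rows(
  steps=[
    [[0,0.25,0,0,0],[0,0.25,0,0,0],[0,0.2,0,0,0],[0,0.2,0,0,0],[0,0.15,0,0,0]],
  ],
)

```text
time_s: 7.27
ee_pos: [610.6, 106.5, 193.0]
ee_rot: [180.0, 0.0, 91.7]
force: [-0.1, 0.4, -3.9]
gripper_width: 8.4
gripper_force: 40.0
```

```bash
python3 plan.py 634 108 193 91.8 4
python3 - <<'E'
from h import *
f=grab('side','s4')
W=cloud(f).reshape(-1,3);p=np.array(env.state()['ee_pos']);print(p)
a=cv2.imread('pics/s4.png')[80:300,180:444]
cv2.imwrite('pics/c4.png',cv2.resize(a,(720,600),interpolation=2))
E
```

```text
[610.6 106.5 193. ] 91.7 F [-0.1  0.4 -3.9] j [ 9. 23. 85. -0. 72.  7.]
[0.0, 0.15, -0.0, -0.0]
[0.0, 0.15, -0.0, -0.0]
[0.0, 0.15, -0.0, -0.0]
[0.0, 0.15, -0.0, -0.0]
--
[611.58841285 106.60271731 192.96149046]
```

View pics/c4.png

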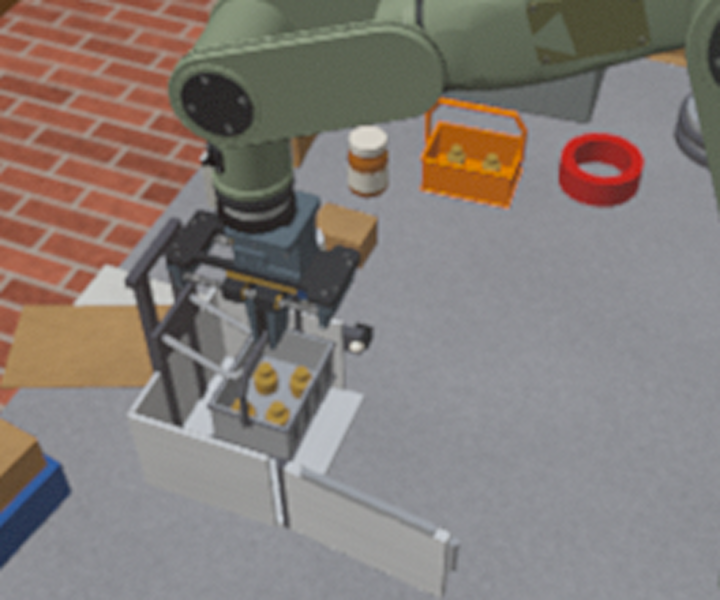

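The rim is under the prongs, and the gripper body approaches the mast near crop (200,235). I'll measure that gap.

Run:
```python
from h import *
f2=grab('top','t4')
for t in('s4','t4'):
    W=cloud(load(t)).reshape(-1,3)
    for lo in range(220,360,10):
        m=(W[:,2]>lo)&(W[:,2]<lo+10)&(abs(W[:,1]-110)<60)&(W[:,0]>640)&(W[:,0]<760);q=np.sort(W[m,0])
        if len(q): print(t,lo,np.histogram(q,np.arange(640,765,8))[0])
```

```text
s4 220 [0 0 0 0 0 0 0 0 0 0 9 7 2 0 0]
s4 230 [ 0  0  0  0  0  0  0  0  0  0 10  4  1  0  0]
s4 240 [ 0  0  0  0  0  0  0  0  0  0 13  7  0  0  0]
s4 250 [ 0  0  0  0  0  0  0  0  0  0 13  5  2  0  0]
s4 260 [ 0  0  0  0  0  0  0  0  0  0 19  1  0  0  0]
s4 270 [ 0  0  0  0  3 21  0  0  0  0 52 18  8  0  0]
s4 280 [ 8  9 10 16 16 10  0  0  0  0 31 56 10  0  0]
s4 290 [0 1 2 3 3 6 3 0 0 0 0 0 0 0 0]
s4 300 [ 5  8  6 26  7  8  5  0  0  0  0  0  0  0  0]
s4 310 [ 7  7 15 41 56 55 56  7  0  0  0  0  0  0  0]
t4 270 [0 0 0 0 0 0 0 0 0 0 4 6 1 0 0]
t4 280 [ 0  0  0  0  0  0  0  0  0  0  8 61  4  0  0]
```

send_rows(
  steps=[
    [[0.01,0.15,0,0,0],[0.01,0.15,0,0,0],[0.01,0.12,0,0,0],[0,0.05,0,0,0],[0,0,0,0,0]],
  ],
)

```text
time_s: 7.78
ee_pos: [629.0, 108.4, 193.1]
ee_rot: [180.0, 0.0, 91.7]
force: [-0.6, -0.8, -3.5]
gripper_width: 8.0
gripper_force: 40.0
```

send_rows(
  steps=[
    [[0,0,0.1,0,0],[0,0,0.15,0,0],[0,0,0.15,0,0],[0,0,0.1,0,0],[0,0,0,0,0]],
  ],
)

```text
time_s: 8.2
ee_pos: [628.4, 108.3, 172.1]
ee_rot: [-180.0, 0.0, 91.7]
force: [1.1, 0.2, -4.0]
gripper_width: 8.0
gripper_force: 40.0
```

send_rows(
  steps=[
    [[0,0.1,0,0,0],[0,0,0.07,0,0],[0,0,0.05,0,0],[0,0,0,0,0]],
  ],
)

```text
time_s: 8.53
ee_pos: [632.0, 108.4, 167.6]
ee_rot: [-179.9, 0.0, 91.7]
force: [0.5, 0.0, -3.9]
gripper_width: 8.0
gripper_force: 40.0
```

send_rows(
  steps=[
    [[0,0,0.05,0,0],[0,0,0.03,0,0],[0,0,0,0,0]],
  ],
)

```text
time_s: 8.78
ee_pos: [633.0, 108.5, 165.3]
ee_rot: [179.9, -0.0, 91.7]
force: [1.3, -0.2, -2.9]
gripper_width: 8.1
gripper_force: 40.0
```

send_rows(
  steps=[
    [[0,0,0.04,0,0],[0,0,0.03,0,0],[0,0,0,0,0]],
  ],
)

```text
time_s: 9.03
ee_pos: [634.1, 108.6, 163.3]
ee_rot: [179.7, -0.0, 91.7]
force: [5.2, 0.9, -0.9]
gripper_width: 8.1
gripper_force: 40.0
```

send_rows(
  steps=[
    [[0,0,0.04,0,0],[0,0,0.02,0,0],[0,0,0,0,0]],
  ],
)

```text
time_s: 9.28
ee_pos: [635.0, 108.7, 161.8]
ee_rot: [179.6, -0.0, 91.7]
force: [5.1, 0.4, 4.5]
gripper_width: 7.9
gripper_force: 40.0
```

The hook carries the weight: force z went from -4 to +4.5, with a push off the front slope of the prongs. Next I'll open slowly so the bar follows the finger down into the saddle.

send_rows(
  steps=[
    [[0,0,0,0,0],[0,0,0.03,0,0.1],[0,0,0.03,0,0.12],[0,0,0.03,0,0.14],[0,0,0.02,0,0.16]],
  ],
  squeeze=3,
)

```text
time_s: 9.7
ee_pos: [633.5, 108.6, 156.4]
ee_rot: [179.8, -0.0, 91.7]
force: [4.9, 0.1, 3.6]
gripper_width: 14.4
gripper_force: 2.3
```

send_rows(
  steps=[
    [[0,0,0.02,0,0.18],[0,0,0.02,0,0.2],[0,0,0.02,0,0.22],[0,0,0,0,0.24],[0,0,0,0,0.26]],
  ],
)

```text
time_s: 10.12
ee_pos: [631.3, 108.3, 152.1]
ee_rot: [-179.8, 0.0, 91.7]
force: [1.7, 0.4, -0.9]
gripper_width: 23.6
gripper_force: 0.8
```

send_rows(
  steps=[
    [[0,0,0,0,0.28],[0,0,0,0,0.32],[0,0,0,0,0.36],[0,0,0,0,0.42],[0,0,0,0,0.42]],
  ],
)

```text
time_s: 10.53
ee_pos: [631.9, 108.4, 153.0]
ee_rot: [-179.9, 0.0, 91.7]
force: [0.5, 1.3, -0.6]
gripper_width: 38.3
gripper_force: 0.0
```

Run:
```python
from h import *
f=grab('side','s5')
W=cloud(f).reshape(-1,3);s=env.state();print(s['ee_pos'],s['force'],s['gripper_width'])
a=cv2.imread('pics/s5.png')[130:280,190:390]
cv2.imwrite('pics/c5.png',cv2.resize(a,(800,600),interpolation=2))
```

```text
[632.05031943 108.41080608 153.09287029] [-0.07894494  0.21833329  0.5097469 ] 38.21993009647403
```

View pics/c5.png

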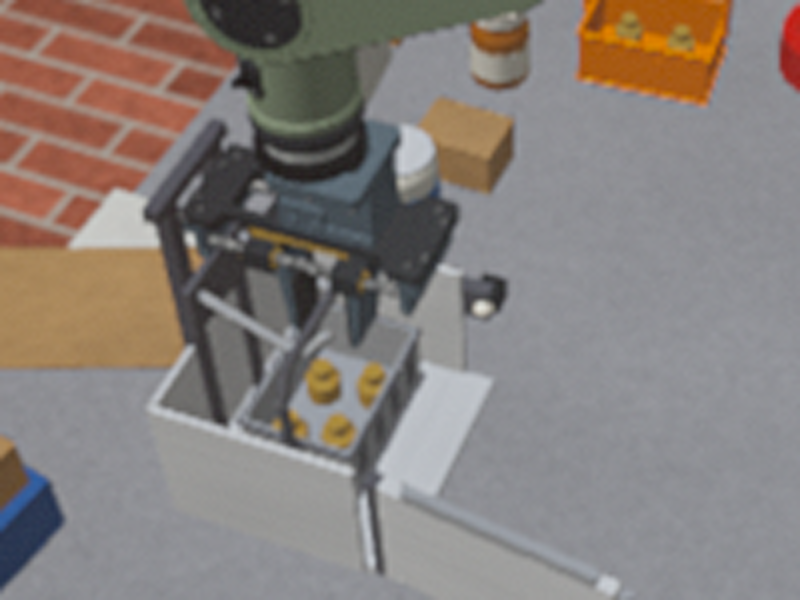

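The bar sits in the hook between the open fingers, and the basket hangs free. I'll retreat straight up.

send_rows(
  steps=[
    [[0,0,-0.1,0,0.42],[0,0,-0.2,0,0.42],[0,0,-0.4,0,0.42],[0,0,-0.5,0,0.42],[0,0,-0.6,0,0.42]],
  ],
)

```text
time_s: 11.0
ee_pos: [631.8, 108.4, 225.7]
ee_rot: [-179.9, 0.0, 91.7]
force: [-0.2, -0.8, 0.2]
gripper_width: 38.1
gripper_force: 0.0
```

send_rows(
  steps=[
    [[0,-0.3,-0.6,0,0],[0,-0.6,-0.4,0,0],[0,-0.9,0,0,0],[0,-0.9,0,0,0],[0,-0.9,0,0,0]],
  ],
)

```text
time_s: 11.42
ee_pos: [487.2, 104.0, 266.2]
ee_rot: [179.9, -0.0, 91.7]
force: [-0.4, 1.1, 0.1]
gripper_width: 7.8
gripper_force: 0.0
```

Run:
```python
from h import *
f=grab('side','s6');g=grab('top','t6')
s=env.state();print(s['ee_pos'],s['force'],s['gripper_width'])
a=cv2.imread('pics/s6.png')[140:310,200:370];b=cv2.imread('pics/t6.png')[110:280,210:380]
cv2.imwrite('pics/c6.png',np.hstack([cv2.resize(a,(400,400),interpolation=2),cv2.resize(b,(400,400),interpolation=2)]))
p=np.array([639,112.]);R=(lambda a:np.array([[np.cos(a),-np.sin(a)],[np.sin(a),np.cos(a)]]))(np.radians(1.8))
for t in('s6','t6'):
    W=cloud(load(t)).reshape(-1,3);l=(W[:,:2]-p)@R
    m=(W[:,2]>60)&(W[:,2]<110)&(abs(l[:,0])<75)&(abs(l[:,1])<85);print(t,m.sum(),np.percentile(l[m],[2,98],axis=0).round())
    m=(W[:,2]>110)&(W[:,2]<140)&(l[:,0]<-95)&(abs(l[:,1]-105)<40);d=W[m]
    c=np.polyfit(d[:,0],d[:,1],1);print('door',m.sum(),c,np.degrees(np.arctan(c[0])),d.min(0),d.max(0))
    m=(abs(l[:,0])<30)&(abs(abs(l[:,1])-50)<10)&(W[:,2]>140);print('bar',m.sum(),np.median(l[m,0]),np.percentile(W[m,2],[20,50,90]))
```

```text
[483.20895426 103.72009811 266.29172082] [1.23267696 0.15036434 1.66741478] 1.0570515275155672
s6 642 [[-48. -67.]
 [ 45.  70.]]
door 462 [-3.28384971e-02  2.37265165e+02] -1.880831406064407 [ 17.81804976 157.61264672 110.02610334] [540.60616732 233.57401105 139.20052592]
bar 37 -1.2457549629937972 [160.14486195 164.27597172 167.10799329]
t6 270 [[-49. -68.]
 [ 45.  64.]]
door 4 [-8.64902383e-02  2.50535479e+02] -4.943224084864143 [434.74100169 211.43208097 111.51720969] [447.53096529 212.99819511 122.71739539]
bar 39 0.6143920365486749 [162.38724349 166.05844312 168.59586642]
```

View pics/c6.png

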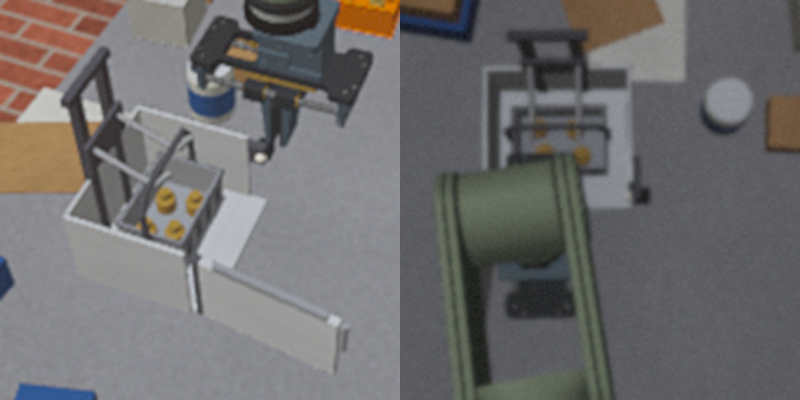

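The basket hangs in the saddle with its bar at about z 163 and x 0, and the door is still open at about 97°. Next I'll plan the door sweep, with the tool turned so its body stays clear of the hook.

```bash
python3 plan.py 408 278 240 1.8 14 408 278 100 1.8 5
cat > door.py <<'E'
import numpy as np
b=np.radians(1.8);R=np.array([[np.cos(b),-np.sin(b)],[np.sin(b),np.cos(b)]])
H=np.array([548,216.5]);r=140
def c(deg,over=0):
    p=np.radians(deg);d=np.array([-np.sin(p),-np.cos(p)]);n=np.array([-np.cos(p),np.sin(p)])
    return H+R@(r*d+(16*abs(n[0])+13.5*abs(n[1])-over)*n)
if __name__=='__main__':
    for a in list(range(97,0,-6))+[0]: print(a,c(a).round(1))
E
python3 door.py
```

```text
[483.2 103.7 266.3] 91.8 F [1.2 0.2 1.7] j [11.  9. 94.  0. 77.  9.]
[0.32, -0.12, 0.05, 0.93]
[0.3, -0.16, 0.05, 0.93]
[0.28, -0.19, 0.05, 0.93]
[0.26, -0.22, 0.05, 0.93]
[0.23, -0.25, 0.05, 0.93]
[0.2, -0.27, 0.05, 0.93]
[0.17, -0.29, 0.05, 0.93]
[0.13, -0.31, 0.05, 0.93]
[0.1, -0.32, 0.05, 0.93]
[0.06, -0.33, 0.05, 0.93]
[0.02, -0.34, 0.05, 0.93]
[-0.01, -0.34, 0.05, 0.93]
[-0.05, -0.34, 0.05, 0.93]
[-0.09, -0.33, 0.05, 0.93]
--
[0.0, 0.0, 0.7, -0.0]
[0.0, 0.0, 0.7, -0.0]
[0.0, 0.0, 0.7, -0.0]
[0.0, 0.0, 0.7, -0.0]
[0.0, 0.0, 0.7, -0.0]
--
97 [410.  244.5]
91 [407.8 228.3]
85 [407.2 214.7]
79 [407.9 201.4]
73 [409.8 188. ]
67 [413.1 174.7]
61 [417.7 161.6]
55 [423.8 148.8]
49 [431.2 136.6]
43 [440.1 124.9]
37 [450.2 114.1]
31 [461.7 104.4]
25 [474.3  95.8]
19 [488.   88.5]
13 [502.5  82.8]
7 [517.9  78.7]
1 [533.7  76.3]
0 [536.4  76.1]
```

send_rows(
  steps=[
    [[0.32,-0.12,0.05,0.93,0],[0.3,-0.16,0.05,0.93,0],[0.28,-0.19,0.05,0.93,0],[0.26,-0.22,0.05,0.93,0],[0.23,-0.25,0.05,0.93,0]],
  ],
)

```text
time_s: 11.93
ee_pos: [462.6, 167.5, 256.0]
ee_rot: [179.9, -0.1, 59.4]
force: [0.2, -0.3, -0.3]
gripper_width: 0.4
gripper_force: 0.0
```

send_rows(
  steps=[
    [[0.2,-0.27,0.05,0.93,0],[0.17,-0.29,0.05,0.93,0],[0.13,-0.31,0.05,0.93,0],[0.1,-0.32,0.05,0.93,0],[0.06,-0.33,0.05,0.93,0]],
  ],
)

```text
time_s: 12.35
ee_pos: [435.8, 229.2, 245.9]
ee_rot: [180.0, -0.1, 27.5]
force: [-0.3, 0.3, 0.3]
gripper_width: 0.6
gripper_force: 0.0
```

send_rows(
  steps=[
    [[0.02,-0.34,0.05,0.93,0],[-0.01,-0.34,0.05,0.93,0],[-0.05,-0.34,0.05,0.93,0],[-0.09,-0.33,0.05,0.93,0],[0,0,0,0,0]],
  ],
)

```text
time_s: 12.77
ee_pos: [413.1, 280.2, 237.5]
ee_rot: [-179.9, -0.0, 2.2]
force: [0.5, 0.6, -0.6]
gripper_width: 0.6
gripper_force: 0.0
```

```bash
python3 plan.py 408 278 240 1.8 2 408 278 100 1.8 5
```

```text
[413.1 280.2 237.5] 2.2 F [ 0.5  0.6 -0.6] j [ 33.  11.  97.   0.  73. 121.]
[-0.06, 0.03, -0.03, 0.03]
[-0.06, 0.03, -0.03, 0.03]
--
[0.0, 0.0, 0.7, -0.0]
[0.0, 0.0, 0.7, -0.0]
[0.0, 0.0, 0.7, -0.0]
[0.0, 0.0, 0.7, -0.0]
[0.0, 0.0, 0.7, -0.0]
--
```

send_rows(
  steps=[
    [[-0.05,0,0.7,0,0],[-0.05,0,0.7,0,0],[0,0,0.7,0,0],[0,0,0.7,0,0],[0,0,0.6,0,0]],
  ],
)

```text
time_s: 13.18
ee_pos: [409.8, 277.7, 100.1]
ee_rot: [180.0, -0.0, 2.4]
force: [-0.2, 0.0, 0.2]
gripper_width: 0.5
gripper_force: 0.0
```

send_rows(
  steps=[
    [[0,0.25,0,0,0],[0,0.25,0,0,0],[0,0.25,0,0,0],[0,0.2,0,0,0],[0,0.2,0,0,0]],
  ],
)

```text
time_s: 13.6
ee_pos: [412.1, 231.6, 102.8]
ee_rot: [-179.9, -0.2, 2.2]
force: [-0.1, 1.1, 0.8]
gripper_width: 0.5
gripper_force: 0.4
```

send_rows(
  steps=[
    [[0,0.3,0,0,0],[0,0.33,0,0,0],[0,0.33,0,0,0],[0.02,0.33,0,0,0],[0.04,0.33,0,0,0]],
  ],
)

```text
time_s: 14.02
ee_pos: [416.5, 166.8, 102.0]
ee_rot: [-179.9, -0.1, 2.2]
force: [-0.4, 2.2, 0.1]
gripper_width: 0.5
gripper_force: 0.9
```

```bash
python3 plan.py 424 149 101 1.8 2 431 136.6 101 1.8 1 440 125 101 1.8 1 450.2 114 101 1.8 1 461.7 104.4 101 1.8 1  474.3 95.8 101 1.8 1 488 88.5 101 1.8 1 502.5 82.8 101 1.8 1 518 78.7 101 1.8 2
```

```text
[416.5 166.8 102. ] 2.2 F [-0.4  2.2  0.1] j [ 20.  13. 115.   0.  51. 108.]
[0.08, 0.23, 0.01, 0.03]
[0.09, 0.23, 0.01, 0.03]
--
[0.17, 0.32, -0.0, -0.0]
--
[0.22, 0.3, -0.0, -0.0]
--
[0.25, 0.28, -0.0, -0.0]
--
[0.28, 0.25, -0.0, -0.0]
--
[0.31, 0.22, -0.0, -0.0]
--
[0.34, 0.19, -0.0, -0.0]
--
[0.36, 0.15, -0.0, -0.0]
--
[0.19, 0.06, -0.0, -0.0]
[0.19, 0.06, -0.0, -0.0]
--
```

send_rows(
  steps=[
    [[0.08,0.23,0,0,0],[0.09,0.23,0,0,0],[0.17,0.32,0,0,0],[0.22,0.3,0,0,0],[0.25,0.28,0,0,0]],
  ],
)

```text
time_s: 14.43
ee_pos: [450.5, 113.8, 101.4]
ee_rot: [-180.0, 0.0, 2.2]
force: [-0.9, 3.0, 0.4]
gripper_width: 0.7
gripper_force: 1.3
```

send_rows(
  steps=[
    [[0.28,0.25,0,0,0],[0.31,0.22,0,0,0],[0.34,0.19,0,0,0],[0.3,0.13,0,0,0],[0.15,0.05,0,0,0]],
  ],
)

```text
time_s: 14.85
ee_pos: [508.0, 82.1, 100.9]
ee_rot: [180.0, 0.0, 2.2]
force: [-3.0, 2.0, 1.5]
gripper_width: 0.4
gripper_force: 1.4
```

```bash
python3 plan.py 518 78.7 101 1.8 3 536 76 101 1.8 6
python3 - <<'E'
from h import *
f=grab('side','s7')
a=cv2.imread('pics/s7.png')[110:310,190:456]
cv2.imwrite('pics/c7.png',cv2.resize(a,(798,600),interpolation=2))
E
```

```text
[508.   82.1 100.9] 2.2 F [-3.   2.   1.5] j [  8.  19. 107.  -0.  54.  96.]
[0.08, 0.03, -0.0, 0.02]
[0.08, 0.03, -0.0, 0.02]
[0.08, 0.03, -0.0, 0.02]
--
[0.07, 0.01, -0.0, -0.0]
[0.07, 0.01, -0.0, -0.0]
[0.07, 0.01, -0.0, -0.0]
[0.07, 0.01, -0.0, -0.0]
[0.07, 0.01, -0.0, -0.0]
[0.07, 0.01, -0.0, -0.0]
--
```

View pics/c7.png

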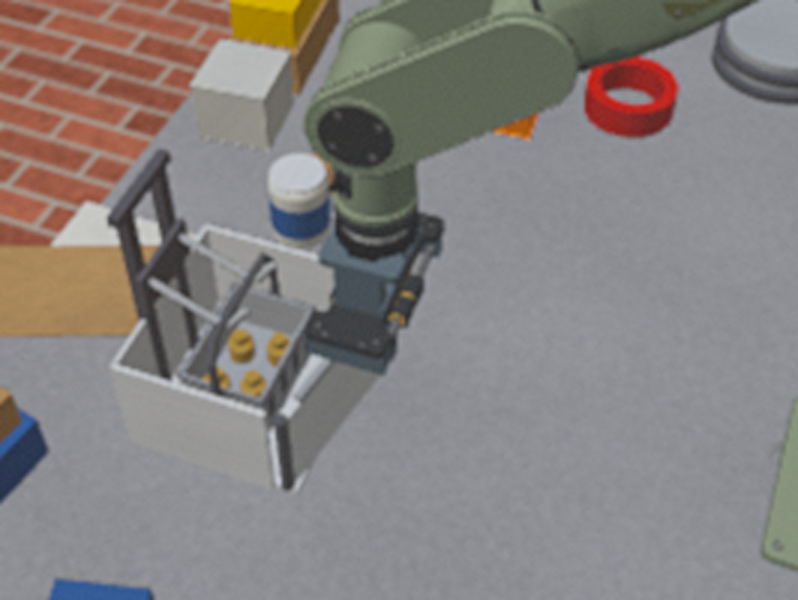

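The door is nearly shut, and the basket and gripper body are clear of each other. I'll push it home slowly.

send_rows(
  steps=[
    [[0.08,0.02,0,0,0],[0.08,0.02,0,0,0],[0.08,0.02,0,0,0],[0.08,0.01,0,0,0],[0.08,0.01,0,0,0]],
  ],
)

```text
time_s: 15.32
ee_pos: [522.4, 80.1, 100.9]
ee_rot: [179.9, 0.1, 2.2]
force: [-3.0, -1.5, 0.3]
gripper_width: 0.9
gripper_force: 1.5
```

send_rows(
  steps=[
    [[0.08,0.01,0,0,0],[0.08,0,0,0,0],[0.06,0,0,0,0],[0.06,0,0,0,0]],
  ],
)

```text
time_s: 15.65
ee_pos: [531.5, 79.5, 101.0]
ee_rot: [179.9, 0.3, 2.2]
force: [-6.1, -3.2, 1.5]
gripper_width: 0.3
gripper_force: 2.9
```

send_rows(
  steps=[
    [[0.06,0,0,0,0],[0.06,0,0,0,0],[0.06,0,0,0,0]],
  ],
)

```text
time_s: 15.9
ee_pos: [534.6, 79.8, 100.9]
ee_rot: [179.9, 0.9, 2.2]
force: [-22.7, -2.4, 16.8]
gripper_width: 0.6
gripper_force: 11.5
```

send_rows(
  steps=[
    [[0.06,0,0,0,0],[0.06,0,0,0,0],[0,0,0,0,0]],
  ],
)

```text
time_s: 16.15
ee_pos: [534.5, 79.8, 101.0]
ee_rot: [179.9, 1.5, 2.2]
force: [-29.3, -3.2, 21.8]
gripper_width: 0.6
gripper_force: 14.9
```

The tool has stalled at x = 534.5 as the force climbs, so the door should be on its stop. I'll back off and check.

send_rows(
  steps=[
    [[-0.2,0,0,0,0],[-0.2,0,0,0,0],[-0.4,0,0,0,0],[-0.7,0,0,0,0],[-0.8,0,0,0,0]],
  ],
)

```text
time_s: 16.57
ee_pos: [456.2, 77.8, 101.5]
ee_rot: [-180.0, -0.3, 2.2]
force: [-0.1, 0.5, -0.0]
gripper_width: 0.3
gripper_force: 0.0
```

send_rows(
  steps=[
    [[-0.8,0,-0.5,0,0],[-0.8,0,-0.6,0,0],[-0.5,0,-0.6,0,0],[-0.5,0,-0.6,0,0],[0,0,0,0,0]],
  ],
)

```text
time_s: 16.98
ee_pos: [350.9, 73.9, 197.4]
ee_rot: [-179.9, -0.6, 2.2]
force: [1.0, -0.5, 0.1]
gripper_width: 0.5
gripper_force: 0.0
```

Run:
```python
from h import *
f=grab('side','s8');g=grab('top','t8')
print(env.state()['ee_pos'],env.state()['time_s'])
a=cv2.imread('pics/s8.png')[130:300,200:370];b=cv2.imread('pics/t8.png')[110:280,210:380]
cv2.imwrite('pics/c8.png',np.hstack([cv2.resize(a,(400,400),interpolation=2),cv2.resize(b,(400,400),interpolation=2)]))
p=np.array([639,112.]);R=(lambda a:np.array([[np.cos(a),-np.sin(a)],[np.sin(a),np.cos(a)]]))(np.radians(1.8))
for t in('s8','t8'):
    W=cloud(load(t)).reshape(-1,3);l=(W[:,:2]-p)@R
    m=(W[:,2]>120)&(W[:,2]<135)&(abs(l[:,0]+92)<25)&(abs(l[:,1])<85);c=np.polyfit(l[m,1],l[m,0],1)
    print(t,m.sum(),'door angle',np.degrees(np.arctan(c[0])),c)
    m=(W[:,2]>60)&(W[:,2]<110)&(abs(l[:,0])<75)&(abs(l[:,1])<85);print(np.percentile(l[m],[2,98],axis=0).round())
    m=(abs(l[:,0])<30)&(abs(abs(l[:,1])-50)<10)&(W[:,2]>140);print('bar',m.sum(),np.median(l[m,0]),np.median(W[m,2]))
```

```text
[351.84796311  73.79760758 194.30130273] 17.0833
s8 171 door angle 0.7901249339233397 [ 1.37911558e-02 -8.75752568e+01]
[[-48. -67.]
 [ 45.  70.]]
bar 36 -1.099171358665799 163.88629538890189
t8 145 door angle 1.4236713410414032 [ 2.48528674e-02 -8.42572939e+01]
[[-49. -68.]
 [ 45.  65.]]
bar 39 0.1572597052555634 165.16939460205117
```

View pics/c8.png

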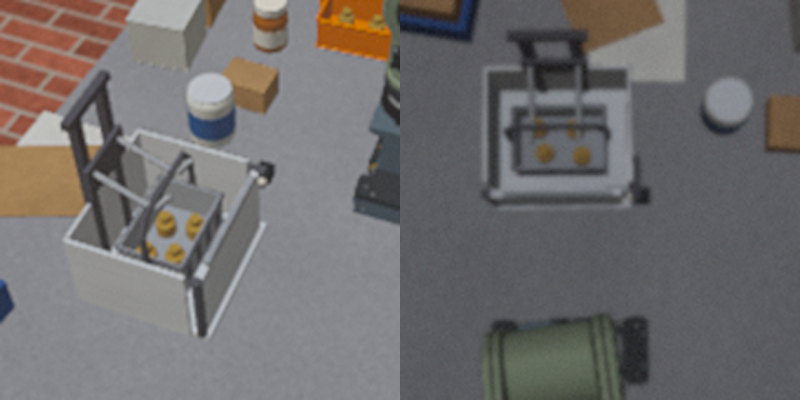

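The door is shut against the bay, and the basket hangs undisturbed. One idle second will confirm it stays, then I'll hand in.

send_rows(
  steps=[
    [[0,0,0,0,0],[0,0,0,0,0],[0,0,0,0,0],[0,0,0,0,0],[0,0,0,0,0]],
  ],
)

```text
time_s: 17.5
ee_pos: [350.4, 73.3, 192.5]
ee_rot: [180.0, 0.1, 2.2]
force: [-0.3, -0.5, 1.0]
gripper_width: 0.5
gripper_force: 0.0
```

send_rows(
  steps=[
    [[0,0,0,0,0],[0,0,0,0,0],[0,0,0,0,0],[0,0,0,0,0],[0,0,0,0,0]],
  ],
)

```text
time_s: 17.92
ee_pos: [350.3, 73.3, 193.2]
ee_rot: [180.0, -0.0, 2.2]
force: [-0.2, 0.5, 0.4]
gripper_width: 0.6
gripper_force: 0.0
```

Run:
```python
from h import *
g=grab('side','s9')
p=np.array([639,112.]);R=(lambda a:np.array([[np.cos(a),-np.sin(a)],[np.sin(a),np.cos(a)]]))(np.radians(1.8))
W=cloud(g).reshape(-1,3);l=(W[:,:2]-p)@R
m=(W[:,2]>120)&(W[:,2]<135)&(abs(l[:,0]+92)<25)&(abs(l[:,1])<85);c=np.polyfit(l[m,1],l[m,0],1);a=np.degrees(np.arctan(c[0]));print(m.sum(),a,c)
if a<1.4: print(env.job_done())
```

```text
167 0.7797962536618146 [ 1.36108525e-02 -8.74531847e+01]
the job is handed in; nothing more can be done
None
```

The steel basket hangs by its handle in the hook, the door was still shut about two seconds after I let go (0.8° by camera, within measuring error), and I handed the job in at about 18 s; no verdict came back.

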